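# Reset the tripped breaker under a push-latch cover

## Task

Press the cover of the bench power box so that it pops fully open, press the one popped-out breaker button fully home, leaving the other two buttons alone, then push the cover over and down until it latches shut again. It is all pushing with the fingertips, nothing is picked up: leave the loose things around the box where they are.

Things in the scene. Friction and masses are not known exactly. Their poses are not given: they have to be found in the camera images.
- power_box: low grey power box screwed to the bench, 68 mm deep (x) by 160 mm wide (y), rim 40 mm high; screw lugs reach 98 mm to each side. Origin: centre of its underside; x points from its front (vent slots, robot side) to its hinge side, z up. Under the cover: a deck 32 mm high with three push-to-reset breaker buttons in a row along y, 45 mm apart, 12 mm in front of the middle.
- cover (a joint): cover hinge, rad: 0 = shut and latched, 1.3 = fully open (stop), -0.07 = pressed in (hard stop). A spring drives it open. Push-push latch: press the shut cover in past -0.045 (2 mm; best to the stop) and let go: it swings fully open in 1 s if nothing is in its way. Only after it has opened past 0.5 does pushing it down to the stop and letting go latch it. 2 to 6 N near its free edge moves it.
- cover_press (a point): where one presses: on the cover's top at three fine ribs, mid-width, 13 mm behind its free edge, 43 mm from the hinge line; moves with the cover. The cover is a thin aluminium lid 60 mm deep by 156 mm wide; shut, its top is level, 54 mm above the bench, and this point lies 17 mm in front of the box's middle. Axes: the cover's (shut: as the box's).
- cover_hinge (a point): point on the hinge line, mid-width: 26 mm behind the box's middle, 46 mm above the bench; the line runs along the box's y. Fully open, the cover's free edge stands 102 mm above the bench, 10 to 19 mm behind the box's middle. Pushed straight down on that edge it jams; push on its outer face, from behind (hinge side) over to the front, then down.
- tripped_button (a joint): travel of the popped-out breaker button, m: 0 = popped out, 0.008 = fully home (hard stop). About 2 N moves it and it stays where it is pushed.
- tripped_button_top (a point): centre of the top of the popped-out button: a black cap 16 mm across, its top 46 mm above the bench when out, 38 mm when home, level with the other two. It may be any of the three in the row; it can be reached only with the cover open. Axes: as the box's.
- breaker_2: one of the two breakers whose button is already in: steel collar 26 mm across on the deck, black cap 16 mm across whose top is 38 mm above the bench. Origin: collar's underside, 32 mm above the bench.
- breaker_3: the other breaker whose button is already in; same shape as breaker_2.
- polish_tin_1: loose bystander: round flat tin, 80 mm across, 23 mm high; origin at the centre of its underside.
- thread_spool_dark: loose bystander: spool of dark thread, 38 mm across, 58 mm high; origin at the centre of its underside.
- cobblers_wax: loose bystander: lump of thread wax, 36x47x25 mm; origin at the centre of its underside.
- heel_lift_2: loose bystander: D-shaped heel lift, 55x58x8 mm; origin at the centre of its underside.
- bone_folder: loose bystander: flat bone folder, 150x23x4 mm; origin at the centre of its underside.
- sanding_block: loose bystander: cork sanding block, 37x74x27 mm; origin at the centre of its underside.

How it is judged:
By the outcome, as a careful person would: the job done as asked, in the order asked, and still so for the second after the job is handed in, with the robot touching nothing.
It also fails if it takes over 48 s, if anything falls off the work surface, if the arm or the gripper's body presses on something with over 40 N, if the wrist force passes 120 N, or if a joint passes its speed limit or range.

## Robot

A 7-joint arm with a two-finger parallel gripper is mounted at the origin on a cart in front of the work surface, level with it; the furniture and walls round the work are solid. World frame = base frame: x ahead of the robot, y to its left, z up, the work surface at z = 0. Lengths are in m, angles in rad, forces in N, time in s.
With the tool pointing down it reaches from about 0.375 to 0.925 m from the base axis. Payload 3.1 kg.
Tool frame: the origin (TCP) lies at the very end of the fingers, on their centre line; the grasp point (between the pads) lies 19 mm behind it; z points along the fingers, y is the line along which they close (so a half turn about z gives the same grasp; the last joint's range is limited). The gripper opens to 85 mm and grips with 20 to 120 N. Pads are 22 mm wide; open, the fingers measure 114 mm over their backs; the gripper's body (76 mm by 85 mm) begins 54 mm behind the grasp point. The pads swing forward as they close: fully open they stand 13 mm farther back than shut.
Start: joints at [1.221, 0.383, 0.044, 1.598, -0.018, 1.161, -0.05], TCP at [0.162, -0.629, 0.231] pointing down, gripper open.
Joint ranges: [-2.61, 2.61], [-0.41, 2.15], [-1.48, 1.57], [0, 2.5], [-1.57, 4.71], [0.05, 1.97], [-2.85, 2.85]. Speed limits (rad/s): [2.79, 2.79, 3.14, 3.14, 3.14, 3.14, 3.14].

## Interface

Orientations are given as [roll, pitch, yaw] about the fixed x, y, z axes, in that order (R = Rz(yaw) Ry(pitch) Rx(roll)).
In Python, from bench import ctrl, vision gives the robot as it stands.
- The arm moves only by the shell command python3 -m inch 'ROWS' [FORCE]. ROWS is a JSON object of lists of equal length, an entry for each row: "linear": the shift along the tool's x, y, z normalised to -1 to 1, where 1 is 100 mm, a list of three; "twist": the turn, a rotation vector about the tool's x, y, z normalised to -1 to 1, where 1 is 2 rad, a list of three; "jaw": the gripper's target within -1 to 1 (shut at 1, half-way at 0, fully open at -1). A call has 1 to 5 rows; each row shifts and turns the commanded pose from where the row before left it, along the tool's axes as they then stand; what a row does not reach is not made up. A row lasts 1/8 s, in which the tool goes at most 62.5 mm and 10.7 degrees, less where a joint would pass 70% of its speed; a pose out of reach is approached as far as the arm can. A call with a number of a shift or a turn outside -1 to 1 is refused whole. A call with a gripper value outside its range is refused whole. The fingers move at their own pace and stop on an object; FORCE is the grip in N (left out, the last holds). Time passes only in rows, so rows that do not move let the fingers close. It gives the time, the measured TCP pose, the force, the opening and the grip force at its end, in the units of the state.
- ctrl.sense(): the state, without advancing time (a new reading comes with each control period).
- vision.get_image(name): name is "scene" or "top"; returns a dict with "image" (420x560x3 uint8, red, green, blue), "K" (3x3 intrinsics, pixels), "world_to_cam" (4x4, takes a point from world to camera coordinates). Camera axes: x right, y down, z forward; pixel columns grow to the right and rows downward; lengths in m; the calibration is good to about 2 mm. A picture is of the moment at which its call begins. There is no depth.
- ctrl.finish_job(): hands the job in; it is judged then, once.
The state is a dict: "clock": time; "q": joint angles; "qd": joint speeds; "tau": joint torques, N m; "eef_pos": TCP position; "ee_rot": TCP orientation; "contact_force": force on the tool from outside, world axes, zero at the start; "torque": the same for the moment, N m; "finger_gap": finger opening in m; "grip_force": force on a finger pad.
Only numpy, scipy, OpenCV 4.12 (cv2) and the standard library are available. Lean on these libraries where they do the work, as an engineer would, in place of code of your own. Each camera call takes 0.05 s, during which the arm holds its last target. There are 200 camera calls.

## Working session

There is one attempt and no reset: what is moved stays moved. The work goes in short steps, Python scripts to look and compute and a shell command to move; the robot and the scene stay as the last step left them, time stands still between calls to the robot, and variables do not carry over. Pictures are saved under pics/ and viewed, at most 10 in all, crops included, and the job is handed in when it is done.

```bash
mkdir -p pics; ls; python3 - <<'E'
from bench import ctrl, vision
import cv2
for n in("scene","top"):
    d=vision.get_image(n); cv2.imwrite(f"pics/{n}0.png",d["image"][:,:,::-1]); print(n,d["K"].tolist(),d["world_to_cam"].round(4).tolist())
print(ctrl.sense())
E
```

```text
pics
scene [[532.4406136764954, 0.0, 271.8830336335964], [0.0, 532.4406136764954, 204.21905620437886], [0.0, 0.0, 1.0]] [[-0.5706, -0.8212, 0.0034, 0.3624], [-0.3738, 0.2561, -0.8914, 0.2343], [0.7312, -0.5099, -0.4531, 0.8263], [0.0, 0.0, 0.0, 1.0]]
top [[426.2537117232646, 0.0, 280.90895918914487], [0.0, 426.2537117232646, 199.84266790078564], [0.0, 0.0, 1.0]] [[0.0037, -0.9994, 0.0357, 0.0319], [-0.9947, -0.0073, -0.103, 0.5504], [0.1032, -0.0351, -0.994, 0.8723], [0.0, 0.0, 0.0, 1.0]]
{'clock': 0.1, 'q': array([ 1.22120182,  0.3837632 ,  0.04383522,  1.5994238 , -0.01792987,
        1.16119231, -0.04987598]), 'qd': array([-0.00093259, -0.00166009,  0.00032559, -0.00234921,  0.00104007,
        0.00077636, -0.00112553]), 'tau': array([ 2.50822646e-03, -4.34732544e+01,  1.02927368e+00, -2.50455844e+01,
        1.09703475e-02,  5.54690385e-03,  4.16297866e-06]), 'eef_pos': array([ 0.16173746, -0.62867232,  0.23000313]), 'ee_rot': array([-3.13920029e+00,  9.79299588e-05,  2.51887770e-01]), 'contact_force': array([ 0.31331893, -0.26646657,  0.70834702]), 'torque': array([0.02688791, 0.02233185, 0.0165783 ]), 'grip_force': 0.0, 'finger_gap': 0.0853561699020784}
```

View pics/top0.png

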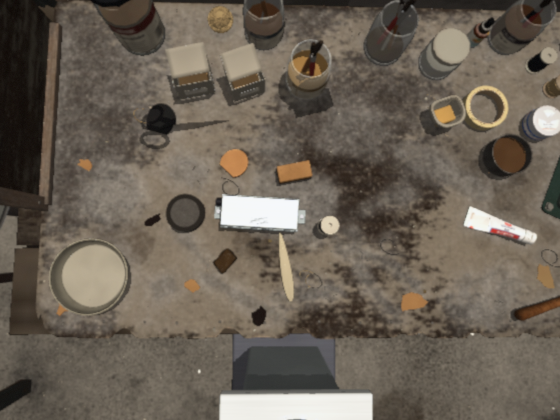

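View pics/scene0.png

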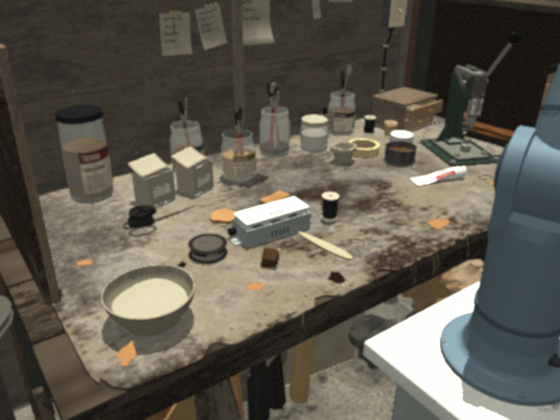

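Top view: the box with its bright cover is at about (260,214), tilted slightly. The spool is at (328,227), the tin at (185,212), the folder at (287,265), the wax at (224,260) and the block at (294,172). Scene view: the vents face the robot.

```bash
cat > h.py <<'E'
import numpy as np, cv2
from bench import ctrl, vision
def ray(d,uv,z):
    W=d["world_to_cam"];R=W[:3,:3];c=-R.T@W[:3,3]
    v=R.T@np.linalg.inv(d["K"])@np.array([uv[0],uv[1],1.]); return c+v*(z-c[2])/v[2]
def proj(d,p):
    W=d["world_to_cam"];q=d["K"]@(W[:3,:3]@np.asarray(p,float)+W[:3,3]); return q[:2]/q[2]
E
python3 - <<'E'
from h import *
d=vision.get_image("top"); im=d["image"]
m=(im.min(2)>165).astype(np.uint8); m[:, :205]=0;m[:,312:]=0;m[:185]=0;m[240:]=0
cs,_=cv2.findContours(m,0,2); c=max(cs,key=cv2.contourArea)
P=np.array([ray(d,p[0],.054)[:2] for p in c],np.float32)
r=cv2.minAreaRect(P); print(cv2.contourArea(c),r,cv2.boxPoints(r).round(4).tolist())
s=vision.get_image("scene")
cv2.imwrite("pics/c1.png",np.hstack([cv2.resize(im[180:250,200:320,::-1],None,fx=3.3,fy=3.3,interpolation=2),cv2.resize(s["image"][180:250,220:340,::-1],None,fx=3.3,fy=3.3,interpolation=2)]))
E
```

```text
2264.0 ((0.5221362113952637, 0.07318870723247528), (0.17002567648887634, 0.06410326808691025), 86.59976196289062) [[0.48510000109672546, -0.009800000116229057], [0.5490999817848206, -0.01360000018030405], [0.5591999888420105, 0.15620000660419464], [0.4952000081539154, 0.1599999964237213]]
```

View pics/c1.png

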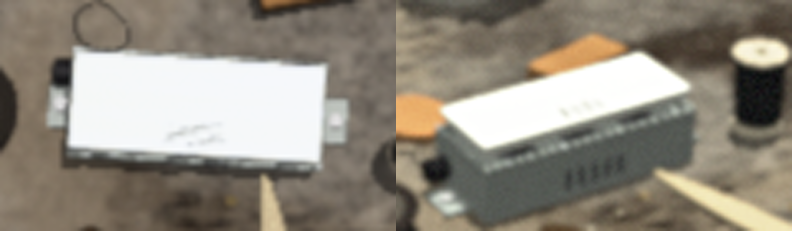

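The crop shows the cover corners clearly, at crop pixels (75,48), (327,65), (320,166) and (66,148). The lugs had bled into my mask. The box x axis points away from the robot.

```bash
cat >> h.py <<'E'
yaw=-0.063
def box(c,p):  # world->box
    d=np.asarray(p)-c; return np.array([np.cos(yaw)*d[0]+np.sin(yaw)*d[1],-np.sin(yaw)*d[0]+np.cos(yaw)*d[1],d[2]])
E
python3 - <<'E'
from h import *
d=vision.get_image("top")
C=[ray(d,(200+(x-1.15)/3.3,180+(y-1.15)/3.3),.054) for x,y in((75,48),(327,65),(320,166),(66,148))]
C=np.array(C);print(C.round(4).tolist()); c=C.mean(0);c[2]=0
for a,b in((1,0),(2,3)):
    v=C[b]-C[a];print(np.linalg.norm(v),np.arctan2(-v[0],v[1]))
print(c,box(c,ctrl.sense()["eef_pos"]))
E
```

```text
[[0.5582, 0.1556, 0.054], [0.5488, -0.0008, 0.054], [0.4861, 0.0036, 0.054], [0.4963, 0.16, 0.054]]
0.15661695996843458 -0.06018674246515847
0.15670494817741928 -0.06564018512992492
[0.52236807 0.07959173 0.        ] [-0.3151953  -0.72993532  0.23056815]
```

```bash
python3 -m inch '{"linear":[[0,0,0],[0,0,0],[0.2,-0.5,0],[0.2,-0.5,0],[0.2,-0.5,0]],"twist":[[0,0,0.079],[0,0,0.079],[0,0,0],[0,0,0],[0,0,0]],"jaw":[1,1,1,1,1]}'
```

```text
clock: 0.88
eef_pos: [0.2321, -0.4821, 0.2311]
ee_rot: [-3.142, -0.0, -0.064]
contact_force: [0.6, -0.4, 1.5]
finger_gap: -0.0
grip_force: 0.0
```

```bash
python3 -m inch '{"linear":[[0.22,-0.53,0],[0.22,-0.53,0],[0.22,-0.53,0],[0.22,-0.53,0],[0.22,-0.53,0]],"twist":[[0,0,0],[0,0,0],[0,0,0],[0,0,0],[0,0,0]],"jaw":[1,1,1,1,1]}'; python3 -m inch '{"linear":[[0.22,-0.53,0],[0.22,-0.53,0],[0.22,-0.53,0],[0.22,-0.53,0.3],[0.22,-0.53,0.5]],"twist":[[0,0,0],[0,0,0],[0,0,0],[0,0,0],[0,0,0]],"jaw":[1,1,1,1,1]}'; python3 -m inch '{"linear":[[0.18,-0.5,0.3],[0,0,0],[0,0,0]],"twist":[[0,0,0],[0,0,0],[0,0,0]],"jaw":[1,1,1]}'
python3 - <<'E'
from h import *
p=ctrl.sense()["eef_pos"]; print(box([.523,.0795,0],p))
a=vision.get_image("top")["image"];s=vision.get_image("scene")["image"]
cv2.imwrite("pics/a1.png",np.hstack([cv2.resize(a[150:270,180:320,::-1],None,fx=2.8,fy=2.8,interpolation=2),cv2.resize(s[130:250,210:350,::-1],None,fx=2.8,fy=2.8,interpolation=2)]))
E
```

```text
clock: 1.5
eef_pos: [0.3588, -0.2246, 0.2316]
ee_rot: [3.141, -0.001, -0.064]
contact_force: [0.5, -0.3, 0.3]
finger_gap: 0.0004
grip_force: 0.0
clock: 2.12
eef_pos: [0.4823, 0.0221, 0.1623]
ee_rot: [-3.141, -0.006, -0.064]
contact_force: [0.2, -1.8, 0.8]
finger_gap: 0.0001
grip_force: 0.0
clock: 2.5
eef_pos: [0.5006, 0.0686, 0.1311]
ee_rot: [3.141, 0.001, -0.064]
contact_force: [0.5, -0.1, -1.1]
finger_gap: 0.0001
grip_force: 0.0
[-0.02170539 -0.01233632  0.13109384]
```

View pics/a1.png

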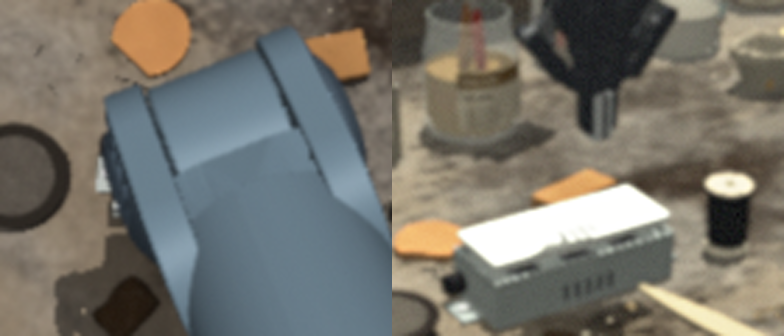

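The fingers hover above the cover, with the box and ribs visible below. Pressing now.

```bash
python3 -m inch '{"linear":[[0.05,-0.12,0.4],[0,0,0.3],[0,0,0.06],[0,0,0.06],[0,0,0]],"twist":[[0,0,0],[0,0,0],[0,0,0],[0,0,0],[0,0,0]],"jaw":[1,1,1,1,1]}'
```

```text
clock: 3.22
eef_pos: [0.5061, 0.0788, 0.0512]
ee_rot: [3.138, 0.001, -0.066]
contact_force: [-5.1, -2.3, 10.2]
finger_gap: 0.0
grip_force: 4.3
```

```bash
python3 -m inch '{"linear":[[0,0,-0.6],[-0.4,0,-0.45],[-0.2,0.5,0],[0,0.6,0],[0,0.6,0]],"twist":[[0,0,0],[0,0,0],[0,0,0],[0,0,0],[0,0,0]],"jaw":[1,1,1,1,1]}';python3 -m inch '{"linear":[[0,0,0],[0,0,0],[0,0,0],[0,0,0],[0,0,0]],"twist":[[0,0,0],[0,0,0],[0,0,0],[0,0,0],[0,0,0]],"jaw":[1,1,1,1,1]}'
python3 - <<'E'
from h import *
p=ctrl.sense()["eef_pos"]; print(box([.523,.0795,0],p))
a=vision.get_image("top")["image"];s=vision.get_image("scene")["image"]
np.savez("open.npz",a=a,s=s)
cv2.imwrite("pics/o1.png",np.hstack([cv2.resize(a[170:250,200:320,::-1],None,fx=3.3,fy=3.3,interpolation=2),cv2.resize(s[170:250,220:340,::-1],None,fx=3.3,fy=3.3,interpolation=2)]))
E
```

```text
clock: 3.85
eef_pos: [0.4368, -0.0874, 0.1567]
ee_rot: [3.139, -0.006, -0.063]
contact_force: [0.5, 0.4, 0.3]
finger_gap: 0.0002
grip_force: 0.0
clock: 4.47
eef_pos: [0.4359, -0.0843, 0.1543]
ee_rot: [-3.141, -0.0, -0.062]
contact_force: [-0.7, -0.6, 0.1]
finger_gap: -0.0
grip_force: 0.0
[-0.07664051 -0.16900355  0.1542594 ]
```

View pics/o1.png

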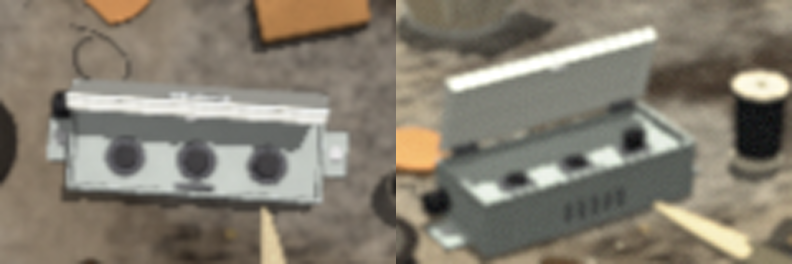

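The cover is fully open. The scene view shows the right-hand button (box y ≈ -45 mm) standing tall, at crop (632,140); in the top crop its cap is at about (267,162), with the others at (197,160) and (125,156).

```bash
python3 - <<'E'
from h import *
d=vision.get_image("top");s=vision.get_image("scene");c=[.523,.0795,0]
o=lambda x,y:(x/3.3+200-.35,y/3.3+170-.35)
print(box(c,ray(d,o(267,162),.046)),box(c,ray(d,o(197,160),.038)),box(c,ray(d,o(125,156),.038)))
print(box(c,ray(s,((632-396)/3.3+220,131/3.3+170),.046)))
print(box(c,ctrl.sense()["eef_pos"]))
E
```

```text
[-0.01102228 -0.04411577  0.046     ] [-0.01230398 -0.00034098  0.038     ] [-0.01290291  0.04488339  0.038     ]
[-0.01077795 -0.04481634  0.046     ]
[-0.07674165 -0.16967371  0.15418066]
```

```bash
python3 -m inch '{"linear":[[0.32,-0.6,0],[0.32,-0.6,0],[0,-0.05,0.3],[0,0,0],[0,0,0]],"twist":[[0,0,0],[0,0,0],[0,0,0],[0,0,0],[0,0,0]],"jaw":[1,1,1,1,1]}'
python3 - <<'E'
from h import *
print(box([.523,.0795,0],ctrl.sense()["eef_pos"]))
E
```

```text
clock: 5.3
eef_pos: [0.5016, 0.0249, 0.1244]
ee_rot: [3.141, 0.001, -0.066]
contact_force: [0.9, -0.7, 0.2]
finger_gap: 0.0003
grip_force: 0.0
[-0.0179659  -0.05586184  0.12438689]
```

```bash
python3 -m inch '{"linear":[[0.04,-0.11,0],[0,0,0.4],[0,0,0.3],[0,0,0],[0,0,0]],"twist":[[0,0,0],[0,0,0],[0,0,0],[0,0,0],[0,0,0]],"jaw":[1,1,1,1,1]}'
python3 - <<'E'
from h import *
print(box([.523,.0795,0],ctrl.sense()["eef_pos"]))
E
```

```text
clock: 5.92
eef_pos: [0.5079, 0.037, 0.0557]
ee_rot: [-3.141, -0.003, -0.065]
contact_force: [0.9, 0.2, 1.2]
finger_gap: 0.0001
grip_force: 0.0
[-0.01239544 -0.04338128  0.05568629]
```

Well centred over the button; press to about 36 mm commanded.

```bash
python3 -m inch '{"linear":[[0,0.01,0.1],[0,0,0.07],[0,0,0.03],[0,0,0],[0,0,0]],"twist":[[0,0,0],[0,0,0],[0,0,0],[0,0,0],[0,0,0]],"jaw":[1,1,1,1,1]}'
```

```text
clock: 6.55
eef_pos: [0.5087, 0.0358, 0.0379]
ee_rot: [3.14, -0.003, -0.064]
contact_force: [-5.7, -0.6, 22.1]
finger_gap: 0.0001
grip_force: 11.2
```

```bash
python3 -m inch '{"linear":[[0,0,-0.3],[0,0,-0.6],[0,0,-0.3],[0,0,0],[0,0,0]],"twist":[[0,0,0],[0,0,0],[0,0,0],[0,0,0],[0,0,0]],"jaw":[1,1,1,1,1]}'
python3 - <<'E'
from h import *
print(box([.523,.0795,0],ctrl.sense()["eef_pos"]))
s=vision.get_image("scene")["image"]
cv2.imwrite("pics/p1.png",cv2.resize(s[150:250,220:340,::-1],None,fx=4,fy=4,interpolation=2))
E
```

```text
clock: 7.18
eef_pos: [0.5054, 0.0354, 0.1532]
ee_rot: [3.141, 0.002, -0.064]
contact_force: [-0.8, 0.2, -0.3]
finger_gap: 0.0003
grip_force: 0.0
[-0.01479719 -0.04515893  0.15323306]
```

View pics/p1.png

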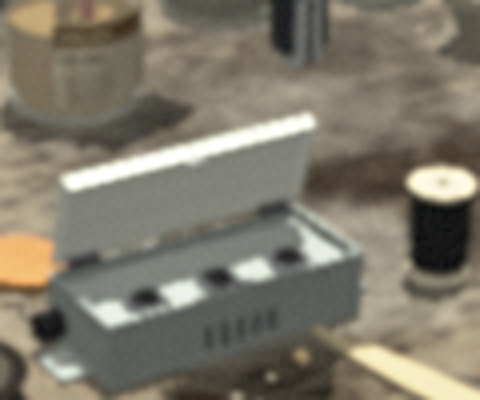

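All three caps now sit level at crop (147,297), (217,276) and (288,256), and the cover is still open. Going over and behind the cover.

```bash
python3 -m inch '{"linear":[[0.4,-0.25,0],[0.35,-0.22,0],[0,0,0],[0,0,0],[0,0,0.3]],"twist":[[0,0,0],[0,0,0],[0,0,0],[0,0,0],[0,0,0]],"jaw":[1,1,1,1,1]}'
python3 - <<'E'
from h import *
print(box([.523,.0795,0],ctrl.sense()["eef_pos"]))
E
```

```text
clock: 7.85
eef_pos: [0.5853, 0.0772, 0.1255]
ee_rot: [3.141, -0.004, -0.065]
contact_force: [0.0, 0.7, -0.4]
finger_gap: 0.0001
grip_force: 0.0
[0.06228613 0.00165982 0.12545075]
```

```bash
python3 -m inch '{"linear":[[0,0,0.4],[-0.1,0,0.02],[-0.1,0,0],[0,0,0],[0,0,0]],"twist":[[0,0,0],[0,0,0],[0,0,0],[0,0,0],[0,0,0]],"jaw":[1,1,1,1,1]}'
python3 - <<'E'
from h import *
print(box([.523,.0795,0],ctrl.sense()["eef_pos"]))
E
```

```text
clock: 8.48
eef_pos: [0.5656, 0.0792, 0.084]
ee_rot: [-3.141, -0.003, -0.064]
contact_force: [0.6, 0.2, 0.1]
finger_gap: 0.0
grip_force: 0.0
[0.04249484 0.00241231 0.08400302]
```

Now push over: (42,84) → (35,83) → (22,83) → (9,80) in mm.

```bash
python3 -m inch '{"linear":[[-0.1,0,0],[-0.1,0,0.01],[-0.07,0,0.01],[-0.07,0,0.02],[0,0,0]],"twist":[[0,0,0],[0,0,0],[0,0,0],[0,0,0],[0,0,0]],"jaw":[1,1,1,1,1]}'
python3 - <<'E'
from h import *
print(box([.523,.0795,0],ctrl.sense()["eef_pos"]))
s=vision.get_image("scene")["image"]
cv2.imwrite("pics/q1.png",cv2.resize(s[150:250,220:340,::-1],None,fx=4,fy=4,interpolation=2))
E
```

```text
clock: 9.1
eef_pos: [0.5288, 0.0815, 0.0779]
ee_rot: [3.141, 0.002, -0.064]
contact_force: [0.5, 0.0, 2.2]
finger_gap: 0.0004
grip_force: 0.8
[0.00569953 0.00234334 0.07787045]
```

View pics/q1.png

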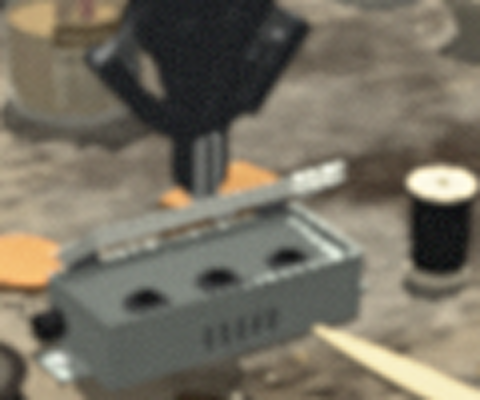

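The cover is part-way over, with the fingertips on its outer face. Continuing over and down.

```bash
python3 -m inch '{"linear":[[-0.08,0,0.07],[-0.06,0,0.08],[-0.05,0,0.09],[0,0,0.04],[0,0,0]],"twist":[[0,0,0],[0,0,0],[0,0,0],[0,0,0],[0,0,0]],"jaw":[1,1,1,1,1]}'
python3 - <<'E'
from h import *
print(box([.523,.0795,0],ctrl.sense()["eef_pos"]))
E
```

```text
clock: 9.78
eef_pos: [0.5106, 0.0827, 0.0513]
ee_rot: [3.14, 0.003, -0.064]
contact_force: [-2.5, -1.0, 14.8]
finger_gap: -0.0001
grip_force: 7.3
[-0.01260597  0.00242378  0.05128171]
```

At the stop with 15 N. Release straight up and clear.

```bash
python3 -m inch '{"linear":[[0,0,-0.1],[0,0,-0.5],[0,0,-0.5],[-0.2,0.6,0],[0,0.6,0]],"twist":[[0,0,0],[0,0,0],[0,0,0],[0,0,0],[0,0,0]],"jaw":[1,1,1,1,1]}';python3 -m inch '{"linear":[[0,0.6,0],[0,0,0],[0,0,0],[0,0,0],[0,0,0]],"twist":[[0,0,0],[0,0,0],[0,0,0],[0,0,0],[0,0,0]],"jaw":[1,1,1,1,1]}'
python3 - <<'E'
from h import *
a=vision.get_image("top")["image"];s=vision.get_image("scene")["image"]
cv2.imwrite("pics/f1.png",np.hstack([cv2.resize(a[150:300,160:360,::-1],None,fx=2,fy=2),cv2.resize(s[150:300,170:370,::-1],None,fx=2,fy=2)]))
E
```

```text
clock: 10.4
eef_pos: [0.4812, -0.0351, 0.1597]
ee_rot: [3.141, 0.003, -0.06]
contact_force: [0.8, -0.9, -0.9]
finger_gap: -0.0001
grip_force: 0.0
clock: 11.02
eef_pos: [0.4802, -0.0932, 0.1601]
ee_rot: [-3.141, 0.001, -0.061]
contact_force: [-0.3, 0.5, 0.3]
finger_gap: -0.0
grip_force: 0.0
```

View pics/f1.png

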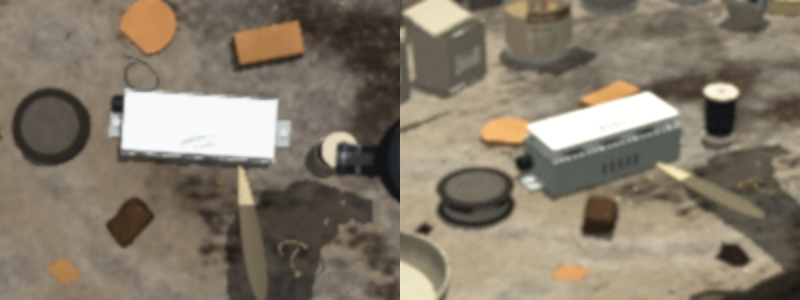

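The cover is shut and level, in the same place as at the start (top crop, about (200,125)). The bystanders are undisturbed and the arm is clear.

```bash
python3 -c "
from bench import ctrl; print(ctrl.finish_job())"
```

```text
the job is handed in; nothing more can be done
None
```

The job is handed in after about 11 s of robot time: the cover popped open, the popped-out breaker button is pressed home with the other two left alone, and the cover is pushed down and looks latched shut, with the loose things still in place in the last picture.

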